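Put the stray wooden cats back on their display boards

ROBOT

A 6-joint arm with a two-finger parallel gripper is mounted at the origin on the work surface. World frame = base frame: x ahead of the robot, y to its left, z up, the work surface at z = 0. Lengths are in m, angles in rad, forces in N, time in s.
With the tool pointing down it reaches from about 0.35 to 0.85 m from the base axis. Payload 8.1 kg.
Tool frame: the origin (TCP) lies midway between the tips of the shut fingers; the grasp point (between the pads) lies 19 mm behind it (robot.grip_point_offset is the distance from the TCP to the grasp point, in m); z points along the fingers, y is the line along which they close (so a half turn about z gives the same grasp; the last joint's range is limited). The gripper opens to 93 mm and grips with 3 to 60 N. Pads are 15 mm wide; open, the fingers measure 128 mm over their backs; the gripper's body (75 mm by 188 mm) begins 65 mm behind the grasp point.
Start: joints at [1.239, 0.13, 1.488, -0, 1.523, -0.085], TCP at [0.147, 0.582, 0.219] pointing down, gripper open.
Joint ranges: [-2.96, 2.96], [-0.89, 2.26], [0.02, 2.5], [-1.34, 4.48], [0, 2.73], [-2.66, 2.66]. Speed limits (rad/s): [2.39, 2.39, 2.79, 3.14, 3.14, 3.14].

INTERFACE

Orientations are given as a rotation vector (axis times angle).
In Python, from plant import robot, read_camera, job gives the robot as it stands.
- The arm moves only by the shell command python3 -m inch 'ROWS' [FORCE]. ROWS is JSON, one flat list of numbers, 5 for each row, row after row: the shift along the world's x, y, z in mm, then the turn about the world's z in degrees, then the opening in per cent of the stroke, from 0 (shut) to 100 (fully open). In form: [dx, dy, dz, yaw, hand, dx, dy, dz, yaw, hand, ...]. A call has 1 to 10 rows; each row is the pose to reach, as a shift and turn from the pose commanded when the call began; what a row does not reach only later rows make up. A row lasts 1/12 s, in which the tool goes at most 41.7 mm and 7.16 degrees, less where a joint would pass 70% of its speed; a pose out of reach is approached as far as the arm can. A call with a gripper value outside its range is refused whole. The fingers move at their own pace and stop on an object; FORCE is the grip in N (left out, the last holds). Time passes only in rows, so rows that repeat a pose let the fingers close. It gives the time, the measured TCP pose, the force, the opening and the grip force at its end, in the units of the state.
- robot.read_state(): the state, without advancing time (a new reading comes with each control period).
- read_camera(name): name is "scene" or "top" or "wrist"; returns a dict with "image" (400x640x3 uint8, blue, green, red), "K" (3x3 intrinsics, pixels), "D" ([k1, k2, p1, p2, k3] as OpenCV has them; the pictures are not rectified), "extrinsics" (4x4, takes a point from world to camera coordinates); the wrist camera has in their place "mount" (4x4, takes a point from camera to tool coordinates, whose origin is the TCP and whose axes are the flange's). Camera axes: x right, y down, z forward; pixel columns grow to the right and rows downward; lengths in m; the calibration is good to about 2 mm. A picture is of the moment at which its call begins: read the wrist's pose just before it. There is no depth.
- job.close_job(): hands the job in; it is judged then, once.
The state is a dict: "t": time; "q": joint angles; "dq": joint speeds; "joint_torque": joint torques, N m; "tool_pos": TCP position; "orientation": TCP orientation; "force": force on the tool from outside, world axes, zero at the start; "wrist_torque": the same for the moment, N m; "opening": finger opening in m; "gripper_force": force on a finger pad.
Only numpy, scipy, OpenCV 4.12 (cv2) and the standard library are available. Lean on these libraries where they do the work, as an engineer would, in place of code of your own. Each camera call takes 0.05 s, during which the arm holds its last target. There are 200 camera calls.

TASK

Customers have left four wooden cats about the shop counter. Put each one back on the display board that shows a cat in the same colours: standing upright in the middle of the empty felt pad and looking the same way as its companion. Set each cat down rather than dropping it, and leave the rabbit and the hen where they stand.

Things in the scene. Friction and masses are not known exactly. Their poses are not given: they have to be found in the camera images.
- cat_white_mid (a point): the WHITE cat with black bands round its chest and a red cord at the neck: loose, wooden, sitting upright; flat sides 36 mm apart, foot 56 mm, 80 mm tail to nose, 98 mm high, 60 to 130 g. Point: its middle, 46 mm above its underside. x: the way it looks, y: its left (across the 36 mm), z up. Starts looking along world +x, turned up to 0.8 rad either way. Grip it across the 36 mm at or just below the point; the head is narrower
- cat_ginger_mid (a point): the GINGER (ochre-brown) cat with a green scarf: loose, wooden, sitting upright; flat sides 36 mm apart, foot 56 mm, 80 mm tail to nose, 98 mm high, 60 to 130 g. Point: its middle, 46 mm above its underside. x: the way it looks, y: its left (across the 36 mm), z up. Starts looking along world +x, turned up to 0.8 rad either way. Grip it across the 36 mm at or just below the point; the head is narrower
- cat_black_mid (a point): the BLACK cat in a red jacket with a pink muzzle: loose, wooden, sitting upright; flat sides 36 mm apart, foot 56 mm, 80 mm tail to nose, 98 mm high, 60 to 130 g. Point: its middle, 46 mm above its underside. x: the way it looks, y: its left (across the 36 mm), z up. Starts looking along world +x, turned up to 0.8 rad either way. Grip it across the 36 mm at or just below the point; the head is narrower
- cat_blue_mid (a point): the BLUE-GREY cat with a white bib and a yellow collar: loose, wooden, sitting upright; flat sides 36 mm apart, foot 56 mm, 80 mm tail to nose, 98 mm high, 60 to 130 g. Point: its middle, 46 mm above its underside. x: the way it looks, y: its left (across the 36 mm), z up. Starts looking along world +x, turned up to 0.8 rad either way. Grip it across the 36 mm at or just below the point; the head is narrower
- board_white: fixed display board of the WHITE cat: 106 (x) by 150 (y) by 10 mm thick, no rim. Origin: centre of its underside, on the counter. A display cat like the loose one is fixed on the left pad, 38 mm to +y, looking along board +x (roughly world +x). The right-hand green felt pad (94 by 60 mm, flush) is empty; a cat standing on it has its middle at (0, -38, 56) mm
- board_ginger: fixed display board of the GINGER cat: 106 (x) by 150 (y) by 10 mm thick, no rim. Origin: centre of its underside, on the counter. A display cat like the loose one is fixed on the left pad, 38 mm to +y, looking along board +x (roughly world +x). The right-hand green felt pad (94 by 60 mm, flush) is empty; a cat standing on it has its middle at (0, -38, 56) mm
- board_black: fixed display board of the BLACK cat: 106 (x) by 150 (y) by 10 mm thick, no rim. Origin: centre of its underside, on the counter. A display cat like the loose one is fixed on the left pad, 38 mm to +y, looking along board +x (roughly world +x). The right-hand green felt pad (94 by 60 mm, flush) is empty; a cat standing on it has its middle at (0, -38, 56) mm
- board_blue: fixed display board of the BLUE-GREY cat: 106 (x) by 150 (y) by 10 mm thick, no rim. Origin: centre of its underside, on the counter. A display cat like the loose one is fixed on the left pad, 38 mm to +y, looking along board +x (roughly world +x). The right-hand green felt pad (94 by 60 mm, flush) is empty; a cat standing on it has its middle at (0, -38, 56) mm
- rabbit_mid (a point): a loose wooden white rabbit with long ears and a pink muzzle, 36 mm thick, 113 mm high, not part of the job. The point is at its middle, 46 mm above its underside
- hen_mid (a point): a loose wooden ochre-brown hen with a red comb on a round 40 mm foot, 34 mm thick, 107 mm high, not part of the job. The point is at its middle, 50 mm above its underside
Mind the look-alikes: they are no part of the job. What is shaped like the part that bears cat_ginger_mid but purple is not meant.

How it is judged:
At the end, for the whole second after the job is handed in: Each of the four cats stands upright (within 0.12 rad) and at rest on the empty pad of the board with the same cat, its middle within 15 mm along the board and 13 mm across it of the pad's centre point, looking the same way as the display cat within 0.30 rad, and released (x of cat_white_mid in the frame of board_white between -0.015 and 0.015 m and y of cat_white_mid in the frame of board_white between -0.051 and -0.025 m and z of cat_white_mid in the frame of board_white between 0.05 and 0.062 m and angle between each of cat_white_mid, cat_ginger_mid, cat_black_mid, cat_blue_mid's own z axis and vertical below 0.12 rad and angle between the x axis of cat_white_mid and the x axis of board_white, either way round below 0.3 rad and y of board_white in the frame of cat_white_mid above 0 m and contact force between each of cat_white, cat_ginger, cat_black, cat_blue and the fingers below 0.05 N and linear speed of each of cat_white, cat_ginger, cat_black, cat_blue below 0.02 m/s and angular speed of each of cat_white, cat_ginger, cat_black, cat_blue below 0.2 rad/s and x of cat_ginger_mid in the frame of board_ginger between -0.015 and 0.015 m and y of cat_ginger_mid in the frame of board_ginger between -0.051 and -0.025 m and z of cat_ginger_mid in the frame of board_ginger between 0.05 and 0.062 m and angle between the x axis of cat_ginger_mid and the x axis of board_ginger, either way round below 0.3 rad and y of board_ginger in the frame of cat_ginger_mid above 0 m and x of cat_black_mid in the frame of board_black between -0.015 and 0.015 m and y of cat_black_mid in the frame of board_black between -0.051 and -0.025 m and z of cat_black_mid in the frame of board_black between 0.05 and 0.062 m and angle between the x axis of cat_black_mid and the x axis of board_black, either way round below 0.3 rad and y of board_black in the frame of cat_black_mid above 0 m and x of cat_blue_mid in the frame of board_blue between -0.015 and 0.015 m and y of cat_blue_mid in the frame of board_blue between -0.051 and -0.025 m and z of cat_blue_mid in the frame of board_blue between 0.05 and 0.062 m and angle between the x axis of cat_blue_mid and the x axis of board_blue, either way round below 0.3 rad and y of board_blue in the frame of cat_blue_mid above 0 m); the robot touches nothing.
It fails at once if a cat is dropped: it is in free fall with its underside more than 30 mm above the counter ((height (world z) of cat_white_mid above 0.076 m and contact force between cat_white and anything else below 0.02 N) or (height (world z) of cat_ginger_mid above 0.076 m and contact force between cat_ginger and anything else below 0.02 N) or (height (world z) of cat_black_mid above 0.076 m and contact force between cat_black and anything else below 0.02 N) or (height (world z) of cat_blue_mid above 0.076 m and contact force between cat_blue and anything else below 0.02 N)).
It fails at once if the rabbit or the hen is moved by more than 20 mm (distance of any of rabbit_mid, hen_mid from where it was at the start of the episode above 0.02 m).
It also fails if it takes over 109 s, if anything falls off the work surface, if the arm or the gripper's body presses on something with over 40 N, if the wrist force passes 120 N, or if a joint passes its speed limit or range.

## Working session

There is one attempt and no reset: what is moved stays moved. The work goes in short steps, Python scripts to look and compute and a shell command to move; the robot and the scene stay as the last step left them, time stands still between calls to the robot, and variables do not carry over. Pictures are saved under pics/ and viewed, at most 14 in all, crops included, and the job is handed in when it is done.

```bash
mkdir -p pics; ls
python3 - <<'E'
from plant import robot, read_camera
import cv2,numpy as np
for n in("scene","top"):
    c=read_camera(n); cv2.imwrite(f"pics/{n}0.png",c["image"]); print(n,c["K"],c["D"],np.round(c["extrinsics"],3))
s=robot.read_state();print(s["tool_pos"],s["orientation"],s["opening"],s["t"])
E
```

```text
pics
scene [[480.99451769   0.         327.9409418 ]
 [  0.         480.99451769 193.55373611]
 [  0.           0.           1.        ]] [-0.06442764  0.          0.          0.          0.        ] [[-0.725  0.689 -0.007  0.379]
 [ 0.432  0.446 -0.784 -0.176]
 [-0.537 -0.571 -0.621  1.445]
 [ 0.     0.     0.     1.   ]]
top [[372.51422075   0.         315.69988019]
 [  0.         372.51422075 197.48400766]
 [  0.           0.           1.        ]] [0.01571799 0.         0.         0.         0.        ] [[-0.001 -1.     0.016  0.003]
 [-0.984 -0.002 -0.177  0.5  ]
 [ 0.177 -0.016 -0.984  0.908]
 [ 0.     0.     0.     1.   ]]
[0.14638456 0.58133785 0.21767151] [-3.86616142e-01 -3.11736095e+00  2.60991798e-03] 0.09315645616194387 0.1
```

View pics/top0.png

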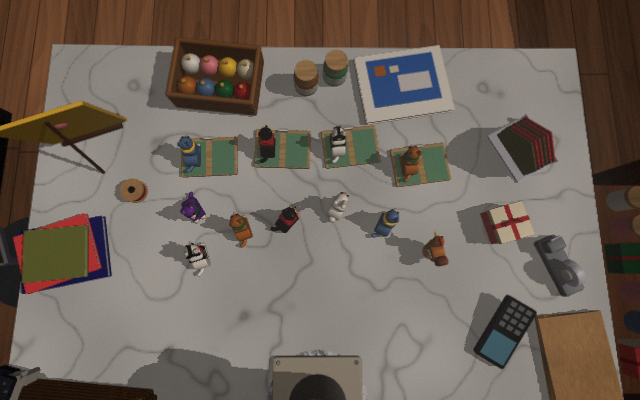

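View pics/scene0.png

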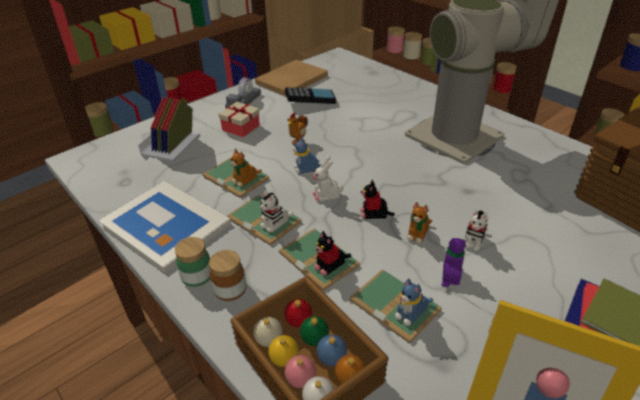

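Top view: the boards are blue (208,157), black (283,149), white (350,146) and ginger (420,164). 

The loose figures:
- **Cats to move:** ginger (241,230), black (287,219), blue (387,222) and white (197,257).
- **Not part of the job:** the purple look-alike (193,207), the rabbit (339,207) and the hen (436,250).

Next I'll measure the pads and check the figures in one enlarged crop.

```bash
cat > h.py <<'E'
from plant import robot, read_camera
import cv2,numpy as np
from scipy.spatial.transform import Rotation as R
def ray(c,uv,z,T=None):
    """pixels -> world points on plane z; T camera->world for wrist"""
    T=np.linalg.inv(c["extrinsics"]) if T is None else T
    p=cv2.undistortPoints(np.array(uv,float).reshape(-1,1,2),c["K"],np.array(c["D"])).reshape(-1,2)
    d=np.c_[p,np.ones(len(p))]@T[:3,:3].T; o=T[:3,3]
    return (o+d*((z-o[2])/d[:,2])[:,None])[:,:2]
def wrist():
    s=robot.read_state(); c=read_camera("wrist")
    W=np.eye(4);W[:3,:3]=R.from_rotvec(s["orientation"]).as_matrix();W[:3,3]=s["tool_pos"]
    return s,c,W@c["mount"]
def axis(pts):
    c,(w,h),a=cv2.minAreaRect(np.array(pts,np.float32)); return c,w,h,a
E
python3 - <<'E'
from h import *
c=read_camera("top");im=c["image"];hsv=cv2.cvtColor(im,cv2.COLOR_BGR2HSV)
m=cv2.inRange(hsv,(50,60,40),(90,255,255));m[:120]=0;m[195:]=0
m=cv2.morphologyEx(m,cv2.MORPH_OPEN,np.ones((3,3)))
for k in cv2.findContours(m,0,2)[0]:
    if cv2.contourArea(k)<150:continue
    p=ray(c,k,.01); (x,y),w,h,a=axis(p*1000); b=cv2.boundingRect(k)
    print(b,"centre %.0f %.0f size %.0f %.0f ang %.1f"%(x,y,w,h,a))
for n,uv in dict(purple=(193,207),ginger=(241,230),black=(287,219),rabbit=(339,207),blue=(387,222),hen=(436,250),white=(197,257)).items(): print(n,np.round(ray(c,[uv],.05)*1000))
cv2.imwrite("pics/crop1.png",cv2.resize(im[115:285,170:460],None,fx=2.75,fy=2.75,interpolation=2))
s,w,T=wrist();print(np.round(T,3),w["K"])
E
```

```text
(426, 151, 21, 27) centre 598 -320 size 73 53 ang 5.0
(189, 142, 17, 33) centre 614 321 size 89 42 ang 2.9
(212, 141, 22, 33) centre 617 254 size 90 57 ang 2.1
(286, 134, 21, 33) centre 638 56 size 90 54 ang 0.2
(353, 130, 23, 33) centre 651 -130 size 91 56 ang 5.4
purple [[474. 312.]]
ginger [[417. 190.]]
black [[444.  76.]]
rabbit [[475. -56.]]
blue [[ 437. -176.]]
hen [[ 367. -296.]]
white [[350. 295.]]
[[ 0.244  0.926  0.288  0.064]
 [ 0.97  -0.232 -0.074  0.602]
 [-0.002  0.298 -0.955  0.383]
 [ 0.     0.     0.     1.   ]] [[314.48361528   0.         318.65399523]
 [  0.         314.48361528 194.51171948]
 [  0.           0.           1.        ]]
```

View pics/crop1.png

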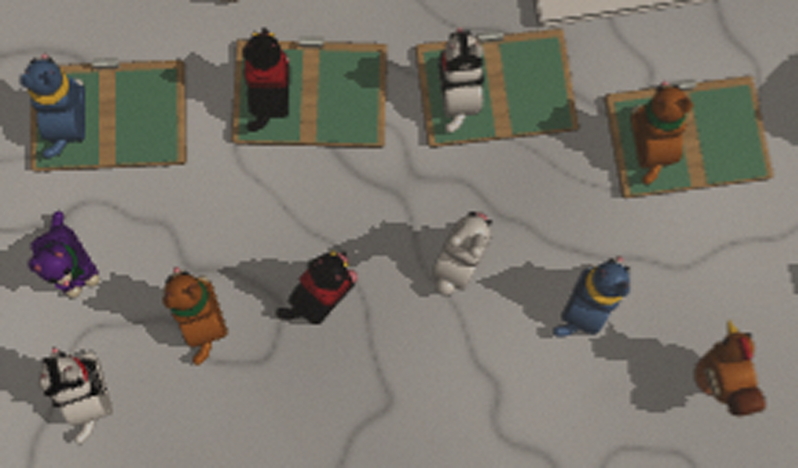

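The crop confirms the identities. The loose white cat with black bands and red cord is at (75,390), ginger with green scarf at (195,310), black with red jacket at (320,285) and blue with yellow collar at (595,295). The purple cat (60,255), rabbit (465,250) and hen (735,370) are left alone. I'll start with the white cat.

```bash
python3 -m inch '[284,-257,0,34,100,284,-257,0,34,100,284,-257,0,34,100,284,-257,0,34,100,284,-257,0,34,100,284,-257,0,34,100,284,-257,0,34,100,284,-257,0,34,100,284,-257,0,34,100,284,-257,0,34,100]'
cat > look.py <<'E'
from h import *
import sys
s,c,T=wrist(); cv2.imwrite(f"pics/{sys.argv[1]}.png",c["image"]); np.savez(f"{sys.argv[1]}.npz",im=c["image"],T=T,K=c["K"],D=c["D"])
Rm=R.from_rotvec(s["orientation"]).as_matrix()
print("t",s["t"],"tcp",np.round(s["tool_pos"]*1000 if hasattr(s["tool_pos"],'shape') else np.array(s["tool_pos"])*1000,1),"gyaw %.1f"%np.degrees(np.arctan2(-Rm[1,0],-Rm[0,0])),"cam",np.round(T[:3,3]*1000))
E
python3 look.py w1
```

```text
t: 1.03
tool_pos: [0.4332, 0.3216, 0.2186]
orientation: [-0.538, 3.094, -0.002]
force: [-0.7, 0.6, -0.3]
opening: 0.0931
gripper_force: 0.0
t 1.0333 tcp [433.2 321.6 218.6] gyaw 19.7 cam [353. 293. 383.]
```

View pics/w1.png

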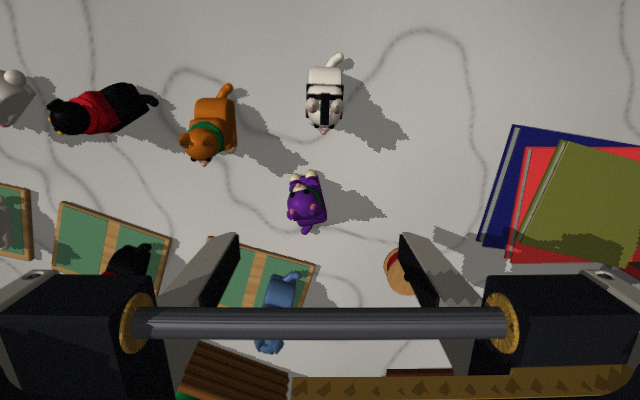

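White cat in the wrist view: tail (335,58), nose (324,133), body sides u≈307 to 343. It is nearly aligned with the gripper and sits close to the camera nadir.

```bash
cat > px.py <<'E'
# usage: px.py npz  u,v,z ...
from h import *
import sys
d=np.load(sys.argv[1]+".npz")
for a in sys.argv[2:]:
    u,v,z=map(float,a.split(","));print(a,np.round(ray(d,[(u,v)],z/1000,d["T"])*1000,1)[0])
E
python3 px.py w1 324,97,46 325,67,70 323,110,95 335,58,30 324,133,80 307,66,70 343,66,70 228,88,30 203,163,80 233,101,70 197,99,70
python3 - <<'E'
from h import *
d=np.load("w1.npz");im=d["im"];hsv=cv2.cvtColor(im,cv2.COLOR_BGR2HSV)
m=cv2.inRange(hsv,(3,120,40),(22,255,255));m[180:]=0;m[:,:170]=0;m[:,260:]=0
k=max(cv2.findContours(m,0,2)[0],key=cv2.contourArea);print(cv2.boundingRect(k))
cv2.imwrite("pics/crop2.png",cv2.resize(im[40:180,160:370],None,fx=3.8,fy=3.8,interpolation=2))
E
```

```text
324,97,46 [351.5 298.1]
325,67,70 [326.1 289.5]
323,110,95 [362.4 300.4]
335,58,30 [310.8 295.7]
324,133,80 [382.6 308.9]
307,66,70 [330.9 273.4]
343,66,70 [319.6 304.9]
228,88,30 [377.3 198.3]
203,163,80 [450.1 206.7]
233,101,70 [384.4 216.8]
197,99,70 [394.2 183.5]
(189, 83, 48, 68)
```

View pics/crop2.png

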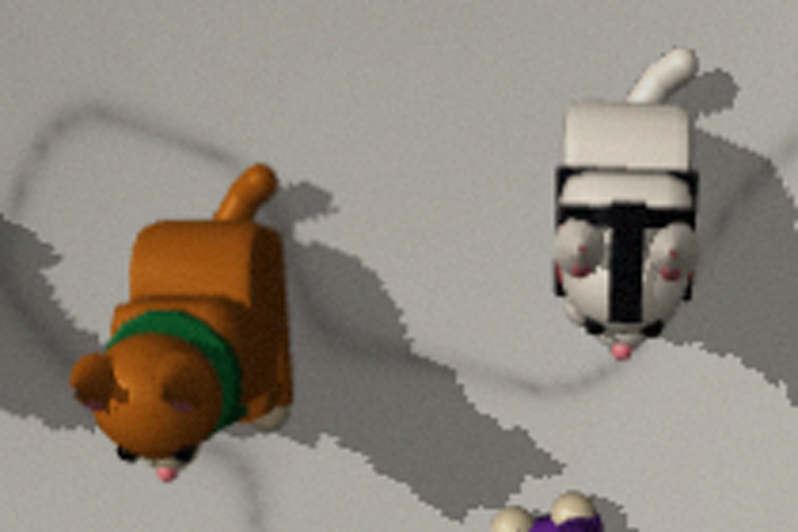

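```bash
python3 -m inch '[-83,-24,0,0,75,-83,-24,0,0,75,-83,-24,-40,0,75,-83,-24,-80,0,75,-83,-24,-120,0,75,-83,-24,-150,0,75,-83,-24,-170,0,75,-83,-24,-185,0,75,-83,-24,-193,0,75,-83,-24,-193,0,75]' 15 && python3 -m inch '[0,0,0,0,75,0,0,0,0,25,0,0,0,0,25,0,0,0,0,25,0,0,0,0,25,0,0,0,0,25,0,0,0,0,25]'
```

```text
t: 1.92
tool_pos: [0.346, 0.3, 0.0237]
orientation: [0.541, -3.091, 0.002]
force: [-0.3, -0.4, 0.4]
opening: 0.0697
gripper_force: 0.0
t: 2.5
tool_pos: [0.3479, 0.3009, 0.026]
orientation: [-0.542, 3.094, 0.0]
force: [0.8, -1.0, 2.2]
opening: 0.0362
gripper_force: 14.9
```

```bash
python3 -m inch '[0,0,20,0,25,0,0,60,0,25,0,0,100,0,25,0,0,140,0,25,0,0,180,0,25,30,-20,200,-5,25,60,-40,210,-10,25,90,-60,220,-15,25,120,-80,230,-15,25,150,-100,244,-15,25]' && python3 -m inch '[30,-20,0,0,25,64,-44,0,0,25,96,-66,0,0,25,130,-88,0,0,25,164,-110,0,0,25,198,-130,0,0,25,210,-141,0,0,25,215,-141,0,0,25,215,-141,0,0,25]' && python3 look.py b1
```

```text
t: 3.33
tool_pos: [0.4982, 0.1996, 0.2692]
orientation: [0.133, -3.137, 0.0]
force: [-0.2, 1.7, -1.7]
opening: 0.0363
gripper_force: 14.9
t: 4.08
tool_pos: [0.713, 0.0591, 0.268]
orientation: [0.131, -3.137, -0.001]
force: [-0.7, 0.3, -1.5]
opening: 0.0358
gripper_force: 14.9
t 4.0833 tcp [713.   59.1 268. ] gyaw 4.8 cam [628.  52. 433.]
```

View pics/b1.png

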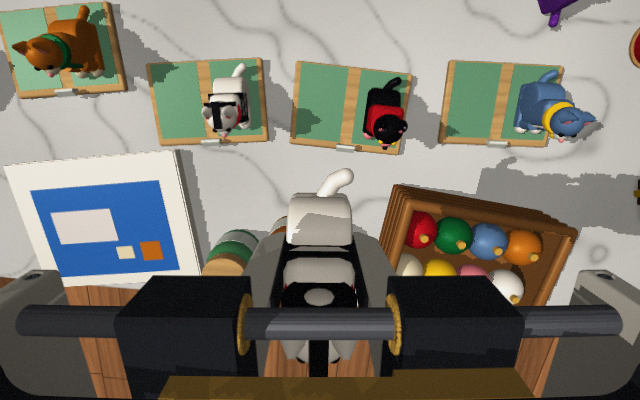

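The picture shows all four boards with their empty pads on the image left: ginger (70,45), white (208,100), black (350,105), blue (500,100). The held white cat is square in the fingers at (320,220).

```bash
python3 - <<'E'
from h import *
d=np.load("b1.npz");im=d["im"];hsv=cv2.cvtColor(im,cv2.COLOR_BGR2HSV)
m=cv2.inRange(hsv,(50,50,25),(90,255,255));m[150:]=0
m=cv2.morphologyEx(m,cv2.MORPH_CLOSE,np.ones((5,5)))
for k in cv2.findContours(m,0,2)[0]:
    if cv2.contourArea(k)<300:continue
    (x,y),w,h,a=axis(ray(d,k,.01,d["T"])*1000);print(cv2.boundingRect(k),"c %.0f %.0f size %.0f %.0f ang %.1f"%(x,y,w,h,a))
E
python3 px.py b1 148,62,10 265,56,10 269,140,10 157,146,10  110,3,10 126,92,10 18,98,10
```

```text
(352, 70, 55, 76) c 637 131 size 59 93 ang 88.8
(501, 65, 58, 75) c 611 327 size 93 59 ang 3.0
(295, 63, 53, 79) c 635 55 size 59 93 ang 88.7
(150, 63, 56, 75) c 648 -130 size 93 59 ang 7.3
(446, 62, 56, 76) c 615 252 size 93 60 ang 3.0
(209, 59, 53, 77) c 639 -55 size 93 59 ang 7.2
(0, 3, 118, 88) c 594 -282 size 93 138 ang 7.9
148,62,10 [ 602.5 -166.5]
265,56,10 [584.5 -19. ]
269,140,10 [688.4  -9.8]
157,146,10 [ 708.7 -161.3]
110,3,10 [ 538.1 -209.4]
126,92,10 [ 641.2 -197.8]
18,98,10 [ 658.8 -345.7]
```

```bash
python3 -m inch '[-15,-40,0,2.4,25,-30,-80,0,2.4,25,-45,-120,0,2.4,25,-60,-160,0,2.4,25,-65,-189,-10,2.4,25,-65,-189,-50,2.4,25,-65,-189,-90,2.4,25,-65,-189,-130,2.4,25,-65,-189,-160,2.4,25,-65,-189,-180,2.4,25]' && python3 -m inch '[0,0,0,0,25,0,0,0,0,25]'
```

```text
t: 4.97
tool_pos: [0.6446, -0.1269, 0.0857]
orientation: [0.201, -3.131, -0.003]
force: [0.3, 0.6, 0.1]
opening: 0.0361
gripper_force: 14.9
t: 5.13
tool_pos: [0.6463, -0.1276, 0.0892]
orientation: [0.201, -3.133, -0.002]
force: [-0.0, -0.0, -0.1]
opening: 0.036
gripper_force: 14.9
```

```bash
python3 -m inch '[1,-2,-20,0,25,1,-2,-35,0,25,1,-2,-44,0,25,1,-2,-48,0,25,1,-2,-50,0,25,1,-2,-52,0,25,1,-2,-52,0,25,1,-2,-52,0,25]'
```

```text
t: 5.8
tool_pos: [0.649, -0.1313, 0.0383]
orientation: [-0.199, 3.134, -0.0]
force: [-0.3, -1.1, -0.2]
opening: 0.0357
gripper_force: 14.9
```

```bash
python3 -m inch '[0,0,-1,0,25,0,0,-2,0,25,0,0,-2,0,25,0,0,-2,0,25]'; python3 -m inch '[0,0,0,0,60,0,0,0,0,60,0,0,0,0,60,0,0,0,0,60,0,0,0,0,60,0,0,20,0,60,0,0,50,0,60,0,0,90,0,60,0,0,130,0,60,0,0,170,0,60]'
```

```text
t: 6.13
tool_pos: [0.649, -0.1314, 0.0361]
orientation: [-0.199, 3.134, -0.001]
force: [1.4, -0.5, 0.1]
opening: 0.0359
gripper_force: 14.9
t: 6.97
tool_pos: [0.648, -0.131, 0.2071]
orientation: [0.199, -3.134, -0.0]
force: [0.5, 0.5, -0.2]
opening: 0.0558
gripper_force: 0.0
```

```bash
python3 -m inch '[-30,-20,12,-7,75,-65,-42,12,-14,75,-100,-64,12,-21,75,-137,-87,12,-28,75,-137,-87,12,-35,75,-137,-87,12,-37,75,-137,-87,12,-37,75,-137,-87,12,-37,75]' && python3 look.py w2
python3 - <<'E'
from h import *
im=np.load("w2.npz")["im"]
t=read_camera("top")["image"][115:185,320:385]
a=cv2.resize(im[0:250,130:510],(760,500),interpolation=2)
b=cv2.resize(t,(210,226),interpolation=2);a[274:500,550:760]=b
cv2.imwrite("pics/crop3.png",a)
E
```

```text
t: 7.63
tool_pos: [0.5116, -0.2183, 0.2179]
orientation: [0.804, 3.037, -0.0]
force: [0.2, 1.1, 0.4]
opening: 0.0697
gripper_force: 0.0
t 7.6333 tcp [ 511.6 -218.3  217.9] gyaw -29.7 cam [ 437. -177.  383.]
```

View pics/crop3.png

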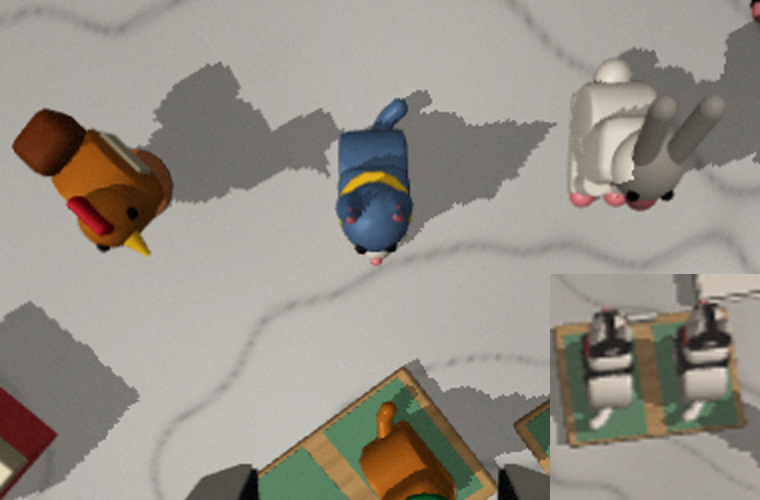

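```bash
python3 px.py w2 317,95,46 317,67,70 327.5,52,30 318,131,80
```

```text
317,95,46 [ 435.2 -178.1]
317,67,70 [ 413.6 -165.7]
327.5,52,30 [ 403.3 -147.5]
318,131,80 [ 464.3 -193.4]
```

The white cat stands well on its pad. The blue cat is at (375,190) in the crop, with the rabbit and hen well clear of it.

```bash
python3 -m inch '[-40,20,0,3,70,-76,40,0,3,70,-76,40,-40,3,70,-76,40,-80,3,70,-76,40,-120,3,70,-76,40,-150,3,70,-76,40,-170,3,70,-76,40,-185,3,70,-76,40,-192,3,70,-76,40,-192,3,70]' 15 && python3 -m inch '[0,0,0,0,70,0,0,0,0,25,0,0,0,0,25,0,0,0,0,25,0,0,0,0,25,0,0,0,0,25,0,0,0,0,25]'
```

```text
t: 8.57
tool_pos: [0.4345, -0.1771, 0.0238]
orientation: [-0.723, -3.054, -0.001]
force: [0.3, 0.2, -0.2]
opening: 0.0653
gripper_force: 0.0
t: 9.15
tool_pos: [0.4359, -0.1784, 0.0262]
orientation: [0.726, 3.056, -0.0]
force: [-0.0, 0.3, 3.4]
opening: 0.0358
gripper_force: 15.0
```

```bash
python3 -m inch '[0,0,20,0,25,0,0,60,0,25,0,0,100,0,25,0,0,140,0,25,0,0,175,0,25,10,30,175,7,25,24,65,175,14,25,38,100,175,21,25,52,135,175,27,25,67,170,175,30,25]' && python3 -m inch '[14,36,0,0,25,28,72,0,0,25,42,108,0,0,25,56,144,0,0,25,70,180,0,0,25,85,215,0,0,25,100,245,0,0,25,112,260,0,0,25,112,260,-20,0,25,112,260,-50,0,25]' && python3 -m inch '[0,0,-30,0,25,0,0,-55,0,25,0,0,-70,0,25,0,0,-70,0,25,0,0,-70,0,25]'; python3 look.py b2
```

```text
t: 9.98
tool_pos: [0.5027, -0.0066, 0.2007]
orientation: [-0.098, 3.14, -0.0]
force: [0.3, -1.0, -1.9]
opening: 0.036
gripper_force: 15.0
t: 10.82
tool_pos: [0.6172, 0.2541, 0.1536]
orientation: [-0.092, 3.134, 0.003]
force: [1.3, -1.2, -1.0]
opening: 0.0358
gripper_force: 15.0
t: 11.23
tool_pos: [0.614, 0.2516, 0.0801]
orientation: [0.089, -3.138, 0.001]
force: [0.2, 0.1, -0.3]
opening: 0.0358
gripper_force: 15.0
t 11.2333 tcp [614.  251.6  80.1] gyaw 3.3 cam [529. 247. 245.]
```

```bash
python3 -m inch '[1,0,-20,0,25,1,0,-32,0,25,1,0,-38,0,25,1,0,-41,0,25,1,0,-43,0,25,1,0,-44,0,25,1,0,-44,0,25,1,0,-44,0,25]' && python3 -m inch '[0,0,0,0,60,0,0,0,0,60,0,0,0,0,60,0,0,0,0,60,0,0,0,0,60,0,0,20,0,60,0,0,50,0,60,0,0,90,0,60,0,0,130,0,60,0,0,170,0,60]'
```

```text
t: 11.95
tool_pos: [0.616, 0.252, 0.0374]
orientation: [-0.089, 3.139, 0.0]
force: [0.7, 0.2, -1.3]
opening: 0.0359
gripper_force: 15.0
t: 12.78
tool_pos: [0.6151, 0.2517, 0.2081]
orientation: [0.089, -3.14, 0.0]
force: [0.6, 0.4, 0.1]
opening: 0.056
gripper_force: 0.0
```

```bash
python3 -m inch '[-40,-12,11,7,75,-80,-25,11,14,75,-117,-37,11,14,75,-117,-37,11,14,75,-117,-37,11,14,75,-117,-37,11,14,75]' && python3 look.py w3
python3 - <<'E'
from h import *
im=np.load("w3.npz")["im"]
t=read_camera("top")["image"][125:195,170:250]
a=cv2.resize(im[0:250,130:510],(760,500),interpolation=2)
a[290:500,520:760]=cv2.resize(t,(240,210),interpolation=2)
cv2.imwrite("pics/crop4.png",a)
E
```

```text
t: 13.28
tool_pos: [0.4991, 0.215, 0.2185]
orientation: [-0.471, 3.104, 0.0]
force: [-0.8, -0.0, 0.1]
opening: 0.0697
gripper_force: 0.0
t 13.2833 tcp [499.1 215.  218.5] gyaw 17.2 cam [417. 190. 383.]
```

View pics/crop4.png

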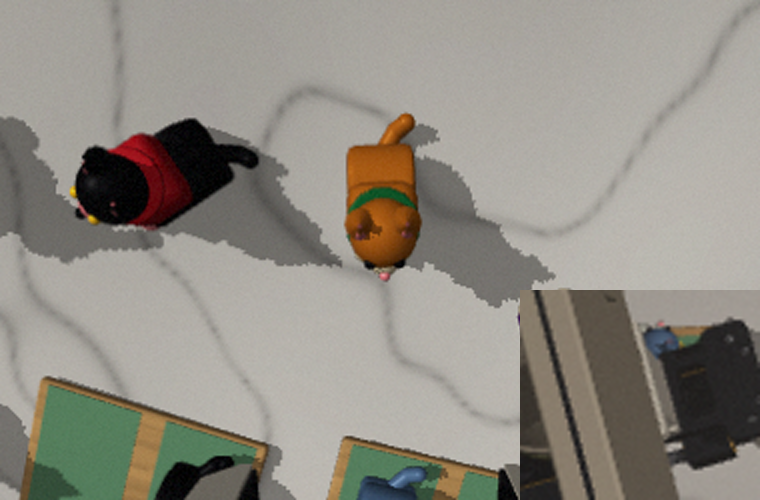

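```bash
python3 px.py w3 320.5,101,46 320,73.5,70 332,59,30 322,138,80
```

```text
320.5,101,46 [421.6 193. ]
320,73.5,70 [397.8 184.9]
332,59,30 [377.9 192. ]
322,138,80 [453.3 204.3]
```

```bash
python3 -m inch '[-40,-11,0,1,70,-78,-22,0,1,70,-78,-22,-40,1,70,-78,-22,-80,1,70,-78,-22,-120,1,70,-78,-22,-150,1,70,-78,-22,-170,1,70,-78,-22,-185,1,70,-78,-22,-192,1,70,-78,-22,-192,1,70]' 15 && python3 -m inch '[0,0,0,0,70,0,0,0,0,25,0,0,0,0,25,0,0,0,0,25,0,0,0,0,25,0,0,0,0,25,0,0,0,0,25]'
```

```text
t: 14.22
tool_pos: [0.4202, 0.1926, 0.0241]
orientation: [0.498, -3.099, 0.001]
force: [-0.7, 0.6, -0.8]
opening: 0.0654
gripper_force: 0.0
t: 14.8
tool_pos: [0.421, 0.193, 0.0262]
orientation: [-0.498, 3.101, 0.0]
force: [-0.2, -0.1, 3.3]
opening: 0.0361
gripper_force: 14.9
```

```bash
python3 -m inch '[0,0,20,0,25,0,0,60,0,25,0,0,100,0,25,0,0,140,0,25,0,0,175,0,25,10,-30,175,-5,25,23,-66,175,-10.4,25,36,-104,175,-10.4,25,49,-142,175,-10.4,25,63,-180,175,-10.4,25]' && python3 -m inch '[12,-36,0,0,25,24,-72,0,0,25,37,-108,0,0,25,50,-144,0,0,25,62,-180,0,0,25,75,-216,0,0,25,88,-252,0,0,25,100,-288,0,0,25,110,-320,0,0,25,115,-333,0,0,25]' && python3 -m inch '[0,0,-20,0,25,0,0,-60,0,25,0,0,-95,0,25,0,0,-115,0,25,0,0,-120,0,25,0,0,-120,0,25,0,0,-120,0,25]'; python3 look.py b3
```

```text
t: 15.63
tool_pos: [0.4835, 0.0112, 0.2007]
orientation: [-0.216, 3.134, 0.0]
force: [0.1, 0.6, -1.7]
opening: 0.0361
gripper_force: 14.9
t: 16.47
tool_pos: [0.5982, -0.3244, 0.1995]
orientation: [0.211, -3.133, 0.001]
force: [0.0, 0.3, -1.0]
opening: 0.0362
gripper_force: 14.9
t: 17.05
tool_pos: [0.5991, -0.3205, 0.0819]
orientation: [-0.215, 3.133, -0.001]
force: [1.0, 0.6, -0.5]
opening: 0.0361
gripper_force: 14.9
t 17.05 tcp [ 599.1 -320.5   81.9] gyaw 7.9 cam [ 515. -332.  247.]
```

```bash
python3 -m inch '[0,0,-20,0,25,0,0,-32,0,25,0,0,-39,0,25,0,0,-43,0,25,0,0,-45,0,25,0,0,-46,0,25,0,0,-46,0,25,0,0,-46,0,25]' && python3 -m inch '[0,0,0,0,60,0,0,0,0,60,0,0,0,0,60,0,0,0,0,60,0,0,0,0,60,0,0,20,0,60,0,0,50,0,60,0,0,90,0,60,0,0,130,0,60,0,0,170,0,60]'
```

```text
t: 17.77
tool_pos: [0.5991, -0.3205, 0.0362]
orientation: [-0.215, 3.133, -0.001]
force: [-2.3, 1.7, 6.5]
opening: 0.0361
gripper_force: 14.9
t: 18.6
tool_pos: [0.5982, -0.3199, 0.206]
orientation: [0.215, -3.134, -0.001]
force: [0.6, -0.3, -0.2]
opening: 0.0555
gripper_force: 0.0
```

```bash
python3 -m inch '[-10,38,12,-7,75,-20,76,12,-14,75,-30,114,12,-21,75,-40,152,12,-28,75,-50,190,12,-35,75,-60,228,12,-42,75,-70,266,12,-48,75,-80,304,12,-48,75,-89,341,12,-48,75,-89,341,12,-48,75]' && python3 -m inch '[0,0,0,0,70,0,0,0,0,70]' && python3 look.py w4
python3 - <<'E'
from h import *
im=np.load("w4.npz")["im"]
t=read_camera("top")["image"][130:200,385:460]
a=cv2.resize(im[0:250,130:510],(760,500),interpolation=2)
a[290:500,535:760]=cv2.resize(t,(225,210),interpolation=2)
cv2.imwrite("pics/crop5.png",a)
E
```

```text
t: 19.43
tool_pos: [0.5081, 0.0265, 0.2169]
orientation: [-1.071, -2.953, -0.004]
force: [0.3, -0.7, 0.2]
opening: 0.0701
gripper_force: 0.0
t: 19.6
tool_pos: [0.5097, 0.0206, 0.2168]
orientation: [1.076, 2.951, -0.001]
force: [-0.1, -0.6, 0.5]
opening: 0.0653
gripper_force: 0.0
t 19.6 tcp [509.7  20.6 216.8] gyaw -40.1 cam [444.  74. 382.]
```

View pics/crop5.png

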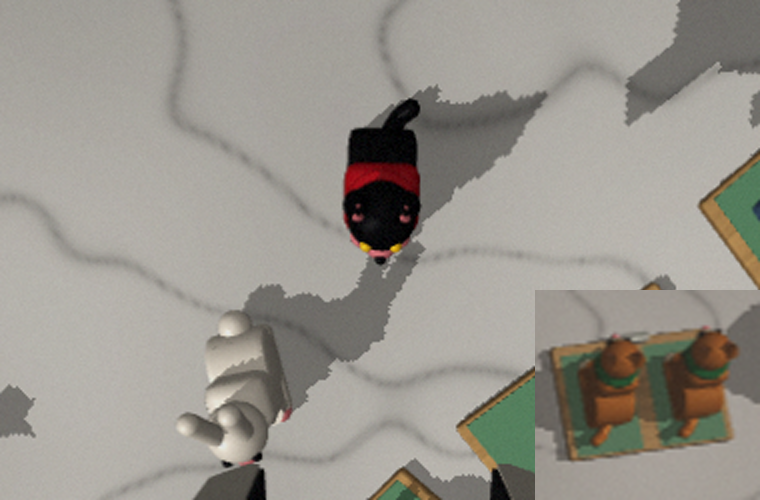

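The ginger cat stands well on its pad (inset). The black cat, at (382,190) in the crop, is square with the gripper.

```bash
python3 px.py w4 321,94.5,46 321.5,65,70 335,52,30 320,130,80
```

```text
321,94.5,46 [444.2  77. ]
321.5,65,70 [424.4  93.9]
335,52,30 [421.2 115.2]
320,130,80 [468.2  55.4]
```

```bash
python3 -m inch '[-30,26,0,0,70,-66,57,0,0,70,-66,57,-40,0,70,-66,57,-80,0,70,-66,57,-120,0,70,-66,57,-150,0,70,-66,57,-170,0,70,-66,57,-185,0,70,-66,57,-191,0,70,-66,57,-191,0,70]' 15 && python3 -m inch '[0,0,0,0,70,0,0,0,0,25,0,0,0,0,25,0,0,0,0,25,0,0,0,0,25,0,0,0,0,25,0,0,0,0,25]'
```

```text
t: 20.53
tool_pos: [0.4425, 0.0767, 0.024]
orientation: [-1.08, -2.947, 0.002]
force: [0.1, -0.0, 1.4]
opening: 0.0645
gripper_force: 0.0
t: 21.12
tool_pos: [0.444, 0.0779, 0.0262]
orientation: [1.078, 2.95, 0.001]
force: [-0.8, 0.3, 3.4]
opening: 0.0358
gripper_force: 14.9
```

```bash
python3 -m inch '[0,0,20,0,25,0,0,60,0,25,0,0,100,0,25,0,0,140,0,25,0,0,175,0,25,38,-5,175,7,25,76,-9,175,14,25,114,-14,175,21,25,152,-18,175,28,25,191,-23,175,35,25]' && python3 -m inch '[0,0,0,4,25,0,0,-20,4,25,0,0,-60,4,25,0,0,-95,4,25,0,0,-115,4,25,0,0,-120,4,25,0,0,-120,4,25,0,0,-120,4,25]'; python3 look.py b4
```

```text
t: 21.95
tool_pos: [0.636, 0.0548, 0.2003]
orientation: [-0.131, -3.139, -0.0]
force: [0.3, 0.1, -1.1]
opening: 0.0361
gripper_force: 14.9
t: 22.62
tool_pos: [0.6352, 0.0549, 0.0818]
orientation: [0.031, 3.14, -0.0]
force: [-0.1, -0.4, -0.5]
opening: 0.036
gripper_force: 14.9
t 22.6167 tcp [635.2  54.9  81.8] gyaw -1.1 cam [550.  56. 247.]
```

```bash
python3 -m inch '[0,0,-20,0,25,0,0,-32,0,25,0,0,-39,0,25,0,0,-43,0,25,0,0,-44,0,25,0,0,-45,0,25,0,0,-45,0,25,0,0,-45,0,25]' && python3 -m inch '[0,0,0,0,60,0,0,0,0,60,0,0,0,0,60,0,0,0,0,60,0,0,0,0,60,0,0,20,0,60,0,0,50,0,60,0,0,90,0,60,0,0,130,0,60,0,0,170,0,60]' && python3 -m inch '[-40,0,30,0,60,-80,0,60,0,60,-120,0,90,0,60,-160,0,100,0,60,-200,0,100,0,60,-240,0,100,0,60,-240,0,100,0,60]'
python3 - <<'E'
from h import *
t=read_camera("top")["image"][115:285,170:460]
s=read_camera("scene")["image"][130:350,190:450]
a=np.zeros((590,800,3),np.uint8);a[:300,:512]=cv2.resize(t,(512,300),interpolation=2);a[305:590,:337]=cv2.resize(s,(337,285),interpolation=2)
cv2.imwrite("pics/end.png",a)
E
```

```text
t: 23.33
tool_pos: [0.6351, 0.0548, 0.0364]
orientation: [0.031, 3.14, -0.0]
force: [0.2, 0.2, 0.1]
opening: 0.0357
gripper_force: 14.9
t: 24.17
tool_pos: [0.634, 0.0548, 0.2072]
orientation: [-0.031, -3.141, 0.0]
force: [0.3, 0.8, -0.4]
opening: 0.0562
gripper_force: 0.0
t: 24.75
tool_pos: [0.3917, 0.055, 0.3068]
orientation: [0.031, 3.14, 0.0]
force: [-0.2, -0.5, -0.4]
opening: 0.0559
gripper_force: 0.0
```

View pics/end.png

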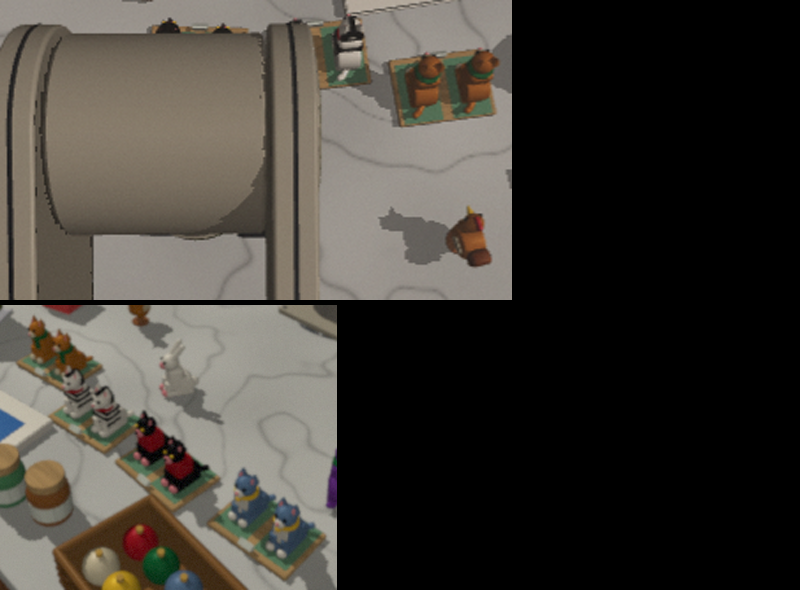

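All four boards now show matching upright pairs looking the same way, and the rabbit and hen are where they were.

```bash
python3 -c "
from plant import job
print(job.close_job())"
```

```text
the job is handed in; nothing more can be done
None
```

All four cats were set down upright on their matching boards, facing the same way as their companions, with the rabbit and hen not touched; the job was handed in at about 25 s and the interface returned no verdict.

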